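# Load a coil spring on the bench spring tester and compress it to the marker

### The arm

A 6-joint arm with a two-finger parallel gripper is mounted at the origin on the work surface. World frame = base frame: x ahead of the robot, y to its left, z up, the work surface at z = 0. Lengths are in m, angles in rad, forces in N, time in s.
With the tool pointing down it reaches from about 0.425 to 0.95 m from the base axis. Payload 3.5 kg.
Tool frame: the origin (TCP) lies midway between the tips of the shut fingers; the grasp point (between the pads) lies ctrl.hold_point_z behind it (ctrl.hold_point_z is the distance from the TCP to the grasp point, in m); z points along the fingers, x is the direction in which the jaws open and shut, and the axes are right-handed (so a half turn about z gives the same grasp; the last joint's range is limited). The gripper opens to 85 mm and grips with 20 to 120 N. Pads are 22 mm wide; open, the fingers measure 114 mm over their backs; the gripper's body (76 mm by 85 mm) begins 54 mm behind the grasp point. The pads swing forward as they close: fully open they stand 13 mm farther back than shut.
Start: joints at [1.085, 0.286, 1.577, -0, 1.279, -0.15], TCP at [0.222, 0.637, 0.231] pointing down, gripper open.
Joint ranges: [-2.77, 2.77], [-0.9, 2.22], [0.21, 2.48], [-1.53, 4.67], [0.24, 2.81], [-2.84, 2.84]. Speed limits (rad/s): [2.79, 2.79, 3.14, 3.14, 3.14, 3.14].

### API

Orientations are given as a unit quaternion [x, y, z, w].
In Python, from plant import ctrl gives the robot as it stands.
- The arm moves only by the tool step_arm, never from a script. Its arguments are lists of equal length, an entry for each row: "gripper": the gripper's target within -1 to 1 (shut at 1, half-way at 0, fully open at -1); "linear": the shift along the tool's x, y, z in m, a list of three; "delta_rot": the turn, a rotation vector about the tool's x, y, z in degrees, a list of three. A call has 1 to 20 rows; each row is the pose to reach, as a shift and turn from the pose commanded when the call began, along the tool's axes at that moment; what a row does not reach only later rows make up. A row lasts 1/8 s, in which the tool goes at most 62.5 mm and 10.7 degrees, less where a joint would pass 70% of its speed; a pose out of reach is approached as far as the arm can. A call with a gripper value outside its range is refused whole. The fingers move at their own pace and stop on an object; "grip_force" is the grip in N (left out, the last holds). Time passes only in rows, so rows that repeat a pose let the fingers close. It gives the time, the measured TCP pose, the force and the opening at its end, in the units of the state.
- ctrl.get_state(): the state, without advancing time (a new reading comes with each control period).
- ctrl.read_camera(name): name is "scene" or "top" or "wrist"; returns a dict with "frame" (384x512x3 uint8, red, green, blue), "fx", "fy", "cx", "cy" (pixels), "view" (4x4, takes a point from world to camera coordinates). Camera axes: x right, y down, z forward; pixel columns grow to the right and rows downward; lengths in m; the calibration is good to about 2 mm. A picture is of the moment at which its call begins. There is no depth.
- ctrl.sign_off(): hands the job in, once; it reports no verdict.
The state is a dict: "time": time; "qpos": joint angles; "dq": joint speeds; "joint_efforts": joint torques, N m; "eef_pos": TCP position; "tcp_rot": TCP orientation; "contact_force": force on the tool from outside, world axes, zero at the start; "wrist_torque": the same for the moment, N m; "opening": opening from 0.0 (shut) to 1.0 (fully open).
Only numpy, scipy, OpenCV 4.12 (cv2) and the standard library are available. Lean on these libraries where they do the work, as an engineer would, in place of code of your own. Each camera call takes 0.05 s, during which the arm holds its last target. There are 200 camera calls.

### The job

Stand the wide, tall coil spring upright in the middle of the round plate of the spring tester and let go of it. Then push straight down on its top until the top is level with the brass marker on the tester's post, keep it there for about two seconds so that the force dial can be read, and do not crush the spring solid. Let it come back up and leave it standing on the plate.

Things in the scene. Friction and masses are not known exactly. Their poses are not given: they have to be found in the camera images.
- spring: The spring to test: bare steel coil spring with flat end discs, 40 mm in diameter, 70 mm tall, about 0.14 kg, standing on the bench (of two similar bystanders one is as wide but 35 mm tall, one as tall but 24 mm wide). Origin: centre of its underside; z up its axis. Grip its side, best the upper half. Stiffness 0.45 N/mm after a preload of about 1 N; solid at 35 mm tall, keep it above 38 mm.
- spring_top (a point): Centre of the upper face of the spring's upper end disc (flat, 40 mm in diameter; push here with the shut fingers). It is 70 mm above spring while the spring is free and comes nearer as it is compressed.
- mark (a point): Point on the tester plate's vertical centre line at the brass marker's height, 94 to 104 mm above the bench. Below it: round plate, 80 mm wide, top 50 mm above the bench, sinks 0.3 mm/N. Marker sits on a post 125 mm high, 88 mm from this line along +y, pointer tip 61 mm from it. White fixed housing: 110 (x) by 250 (y) by 40 mm. z up. At turn 0 the post is at the robot's left (world +y).
- needle (a joint): Angle (rad) of the needle of the white force dial in the housing's top, 86 mm from the plate's centre, away from the post. Turns clockwise from above with the load on the plate, 0.15 rad per N: 0 when empty, about 0.2 under the spring's weight, about 1.1 to 2 with the spring pressed to the marker.
Things that resemble listed ones, but are neither listed nor needed, are in the scene too. What is shaped like the spring but purple or turquoise is not meant.

How it is judged:
On the way, in this order (a step that is already met when the one before it is completed fails the run):
1. the spring stands free and upright at full height on the tester's plate, let go, its axis within 15 mm of the plate's centre line (horizontal distance between spring and mark below 0.015 m and height (world z) of spring between 0.043 and 0.056 m and angle between spring's own z axis and vertical below 0.17 rad and z of spring_top in the frame of spring above 0.064 m and contact force between the fingers and spring below 0.1 N), for 0.2 s.
2. the spring is compressed so that its top is within 6 mm of the marker's height and the dial shows the load (over 0.45 rad), still upright on the plate, for 1 s without a break (z of spring_top in the frame of mark between -0.006 and 0.006 m and value of joint needle above 0.45 rad and horizontal distance between spring and mark below 0.018 m and angle between spring's own z axis and vertical below 0.17 rad), for 1 s.
At the end, for the whole second after the job is handed in: The spring stands at rest on the tester's plate, upright within 10 degrees, its axis within 18 mm of the plate's centre line, back at its full height (taller than 64 mm), and the dial shows no more than its weight (under 0.45 rad) (horizontal distance between spring and mark below 0.018 m and height (world z) of spring between 0.043 and 0.056 m and angle between spring's own z axis and vertical below 0.17 rad and z of spring_top in the frame of spring above 0.064 m and value of joint needle below 0.45 rad and linear speed of spring below 0.03 m/s); the robot touches nothing.
It fails at once if the spring is crushed solid (squeezed to less than 37 mm tall) (z of spring_top in the frame of spring below 0.037 m).
It also fails if it takes over 58 s, if anything falls off the work surface, if the arm or the gripper's body presses on something with over 40 N, if the wrist force passes 120 N, or if a joint passes its speed limit or range.

## Working session

There is one attempt and no reset: what is moved stays moved. The work goes in short steps, Python scripts to look and compute and a tool call to move; the robot and the scene stay as the last step left them, time stands still between calls to the robot, and variables do not carry over. Pictures are saved under pics/ and viewed, on a budget of 10 in all, crops included, one or two more only if the job needs it, and the job is handed in when it is done.

Besides the shell and the picture viewer there is one more tool, called as name(argument=value, ...) on one line, values as JSON. step_arm: Moves the arm, as the interface text tells. Its arguments: {"type":"object","properties":{"gripper":{"type":"array"},"linear":{"type":"array"},"delta_rot":{"type":"array"},"grip_force":{"type":"number"}},"required":["gripper","linear","delta_rot"]}

```bash
mkdir -p pics; cat > h.py <<'E'
import cv2, numpy as np
from plant import ctrl
def cam(n):
    c=ctrl.read_camera(n); return c
def save(c,p,s=1.0): cv2.imwrite(p,cv2.resize(c["frame"][:,:,::-1],None,fx=s,fy=s))
def ray(c,u,v):
    V=np.array(c["view"]);R=V[:3,:3];o=-R.T@V[:3,3]
    d=R.T@np.array([(u-c["cx"])/c["fx"],(v-c["cy"])/c["fy"],1]);return o,d
def onz(c,u,v,z):
    o,d=ray(c,u,v);return o+d*(z-o[2])/d[2]
def proj(c,p):
    V=np.array(c["view"]);q=V[:3,:3]@np.array(p)+V[:3,3];return c["fx"]*q[0]/q[2]+c["cx"],c["fy"]*q[1]/q[2]+c["cy"]
E
python3 - <<'E'
from h import *
import pickle
a=cam("scene");b=cam("top")
pickle.dump((a,b),open("c0.pkl","wb"))
f=np.vstack([a["frame"],b["frame"]])[:,:,::-1]
cv2.imwrite("pics/a.png",cv2.resize(a["frame"][:,:,::-1],None,fx=1.5,fy=1.5))
cv2.imwrite("pics/b.png",cv2.resize(b["frame"][:,:,::-1],None,fx=1.5,fy=1.5))
for c in(a,b):print(ray(c,256,192),c["fx"])
print(ctrl.get_state(),ctrl.hold_point_z)
E
```

```text
(array([ 0.97195869, -0.59289576,  0.53137565]), array([-0.51552649,  0.63565483, -0.57533319])) 388.310073112284
(array([ 0.47061633, -0.09417723,  1.00560911]), array([ 0.07999286, -0.00132887, -0.9971457 ])) 379.2327183513007
{'time': 0.1, 'qpos': array([ 1.08500811e+00,  2.87083590e-01,  1.57805294e+00,  2.57478457e-05,
        1.27860551e+00, -1.50034249e-01]), 'dq': array([ 0.00146801, -0.00034312, -0.00424104,  0.00032244, -0.00094418,
       -0.00169859]), 'joint_efforts': array([-1.05081279e-03, -4.07300055e+01, -2.93697184e+01, -2.03340906e-04,
        3.47356763e-03,  7.59591131e-06]), 'eef_pos': array([0.22210297, 0.63677422, 0.23006907]), 'tcp_rot': array([ 8.15317919e-01,  5.79012552e-01, -9.64933427e-04,  4.73300950e-04]), 'contact_force': array([-0.93288909, -0.44292672,  0.1007809 ]), 'wrist_torque': array([0.00414919, 0.03921399, 0.01273044]), 'opening': 0.9952764608990258} 0.0187
```

View pics/a.png

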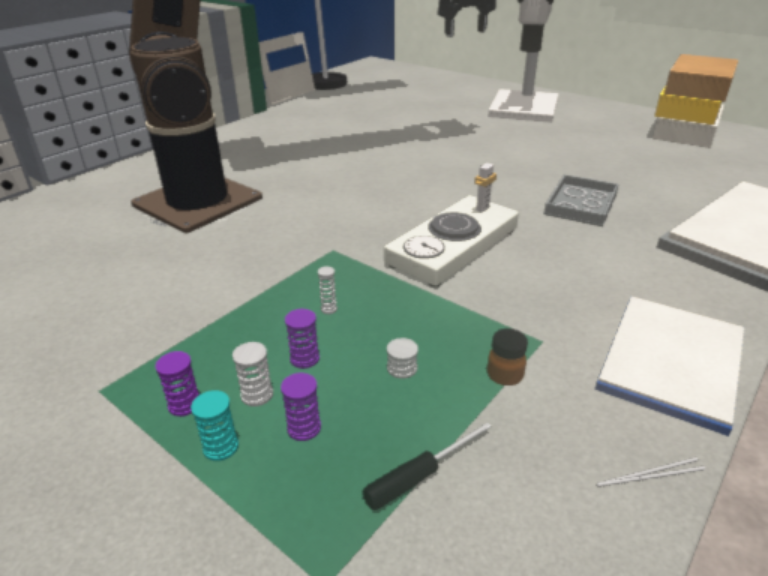

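View pics/b.png

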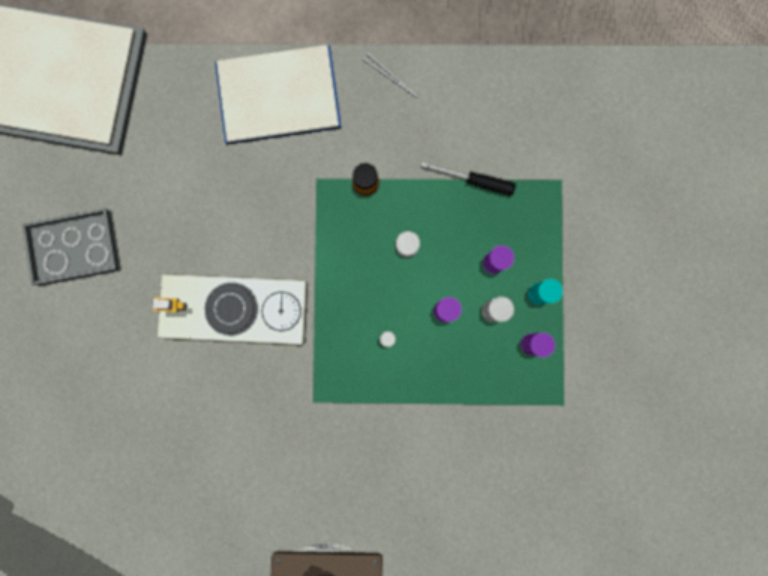

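Scene (768×576 px): three bare-steel candidates. They are at (252,372) tall and wide, (403,357) short and wide, and (327,289) tall and narrow. The one at (252,372) fits the task; in the top view it is at (500,309). The tester plate is at (231,308) in the top view, with its post to the left (+y). I'll measure all of these and confirm the spring in a crop.

```bash
python3 - <<'E'
from h import *
import pickle
a,b=pickle.load(open("c0.pkl","rb"))
h=cv2.cvtColor(b["frame"],cv2.COLOR_RGB2HSV)
H,S,Vv=h[...,0],h[...,1],h[...,2]
mat=np.zeros(H.shape,bool);mat[122:266,212:374]=1
def blobs(m,z,name):
    n,l,s,c=cv2.connectedComponentsWithStats(m.astype(np.uint8))
    for i in range(1,n):
        if s[i,4]>60: print(name,c[i].round(1),s[i,2:],onz(b,*c[i],z).round(4))
blobs(mat&(S<50)&(Vv>170),.07,"white")
blobs(mat&(H>125)&(H<160)&(S>100)&(Vv>130),.07,"purple")
blobs(mat&(H>82)&(H<98)&(S>150)&(Vv>130),.07,"turq")
t=np.zeros(H.shape,bool);t[180:235,100:207]=1
blobs(t&(Vv<110),.05,"plate")
m=t&(Vv>190)&(S<60); r=cv2.minAreaRect(np.argwhere(m)[:,::-1].astype(np.float32));print("housing",r,onz(b,*r[0],.04))
print([onz(b,*p,.04).round(4) for p in cv2.boxPoints(r)])
blobs(t&(H>10)&(H<30)&(S>120),.099,"brass")
# brass in the scene: ray meets x-plane etc
h2=cv2.cvtColor(a["frame"],cv2.COLOR_RGB2HSV)
m=(h2[...,0]>10)&(h2[...,0]<25)&(h2[...,1]>110)&(h2[...,2]>110);m[:100]=0;m[140:]=0;m[:,:300]=0;m[:,345:]=0
print("brass scene",np.argwhere(m).mean(0)[::-1],np.ptp(np.argwhere(m),axis=0),m.sum())
A=a["frame"][215:330,90:290,::-1];B=a["frame"][100:195,240:360,::-1]
A=cv2.resize(A,(700,402),interpolation=3);B=cv2.resize(b["frame"][175:235,95:210,::-1],(383,200),interpolation=3);C=cv2.resize(a["frame"][100:160,280:375,::-1],(317,200),interpolation=3)
cv2.imwrite("pics/c.png",np.vstack([A,np.hstack([B,C])[:, :700]]))
E
```

```text
white [271.6 161.6] [ 15  15 177] [ 0.6218 -0.1336  0.07  ]
white [333.9 205.6] [ 16  16 196] [ 0.5138 -0.2874  0.07  ]
white [258.2 225.6] [ 9 10 72] [ 0.4628 -0.1015  0.07  ]
purple [334.1 171.3] [ 15  16 190] [ 0.5986 -0.2882  0.07  ]
purple [298.7 205.9] [ 16  15 196] [ 0.5122 -0.2009  0.07  ]
purple [361.3 229.5] [ 16  16 202] [ 0.4555 -0.3542  0.07  ]
turq [366.4 193.4] [ 15  17 210] [ 0.5444 -0.3675  0.07  ]
plate [154.4 205.8] [ 34  34 529] [0.5102 0.1614 0.05  ]
plate [152.6 205.5] [ 18  18 247] [0.5109 0.1658 0.05  ]
housing ((151.88665771484375, 205.43658447265625), (99.89200592041016, 41.3971061706543), 2.6630005836486816) [0.51142169 0.17052645 0.04      ]
[array([0.4633, 0.2998, 0.04  ]), array([0.5695, 0.2983, 0.04  ]), array([0.5596, 0.041 , 0.04  ]), array([0.454 , 0.0441, 0.04  ])]
brass [116.5 203.4] [13  9 62] [0.513  0.2398 0.099 ]
brass scene [321.67741935 119.4516129 ] [ 6 12] 31
```

View pics/c.png

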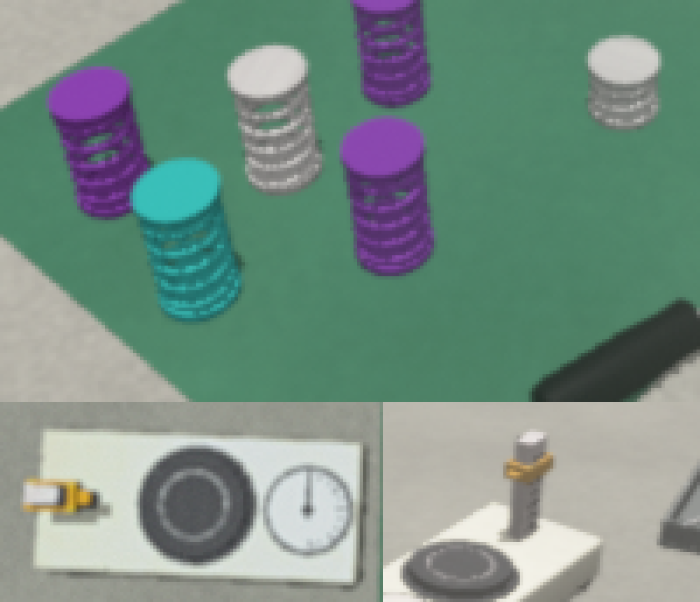

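The crop shows the bare-steel wide, tall spring at crop (270,120), standing between the purple and turquoise ones, so it is the right one. It is at about (0.514, -0.287), with neighbours 85 mm away. The plate is at about (0.510, 0.162), turned about 2°. I'll go via the tester for a wrist look at the marker.

step_arm(gripper=[-1, -1, -1, -1, -1, -1, -1, -1, -1, -1, -1, -1, -1, -1], linear=[[-0.434, 0.446, -0.02], [-0.434, 0.446, -0.02], [-0.434, 0.446, -0.02], [-0.434, 0.446, -0.02], [-0.434, 0.446, -0.02], [-0.434, 0.446, -0.02], [-0.434, 0.446, -0.02], [-0.434, 0.446, -0.02], [-0.434, 0.446, -0.02], [-0.434, 0.446, -0.02], [-0.434, 0.446, -0.02], [-0.434, 0.446, -0.02], [-0.434, 0.446, -0.02], [-0.434, 0.446, -0.02]], delta_rot=[[0, 0, 70.7], [0, 0, 70.7], [0, 0, 70.7], [0, 0, 70.7], [0, 0, 70.7], [0, 0, 70.7], [0, 0, 70.7], [0, 0, 70.7], [0, 0, 70.7], [0, 0, 70.7], [0, 0, 70.7], [0, 0, 70.7], [0, 0, 70.7], [0, 0, 70.7]], grip_force=25)

```text
time: 1.85
eef_pos: [0.5, 0.0818, 0.2513]
tcp_rot: [1.0, 0.002, -0.0, -0.0]
contact_force: [-0.7, 1.3, 0.3]
opening: 0.997
```

```bash
python3 - <<'E'
from h import *
import pickle
w=cam("wrist");pickle.dump(w,open("w1.pkl","wb"))
save(w,"pics/d.png",1.5)
print(ray(w,256,192),w["fx"],proj(w,[.51,.162,.05]),proj(w,[.513,.24,.099]))
E
```

```text
(array([0.50018365, 0.14744869, 0.39343342]), array([ 0.00139816, -0.24861849, -0.96868196])) 291.32679089297466 (np.float64(264.5462200838435), np.float64(103.60226587813983)) (np.float64(270.41766985275484), np.float64(9.6497304659907))
```

View pics/d.png

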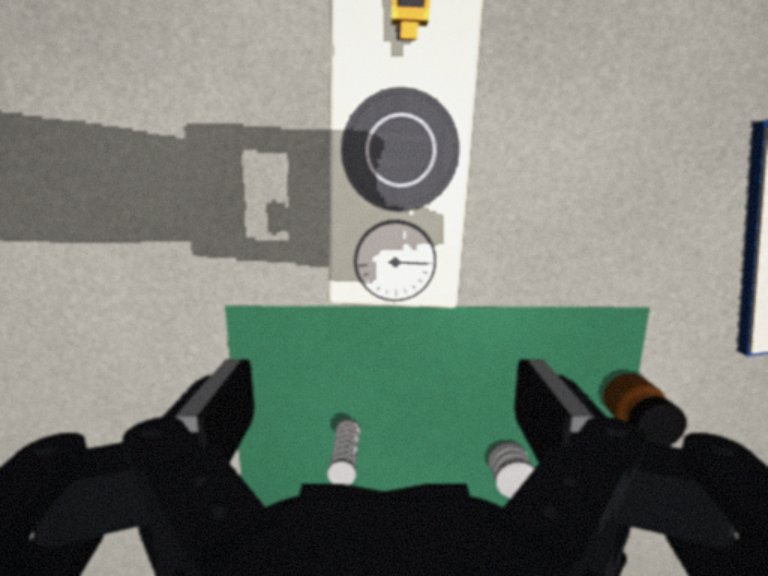

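The wrist view shows the plate centre at about (401,149), the marker pointer tip at about (409,39), and the dial needle at (410,263) at zero. I'll solve the plate position and the marker height from the pointer tip, which is 61 mm from the centre line.

```bash
python3 - <<'E'
from h import *
import pickle
w=pickle.load(open("w1.pkl","rb"));a,b=pickle.load(open("c0.pkl","rb"))
g=cv2.cvtColor(w["frame"],cv2.COLOR_RGB2HSV)
m=((g[...,0]>12)&(g[...,0]<32)&(g[...,1]>150)&(g[...,2]>100));m[40:]=0
p=np.argwhere(m);rows=p[p[:,0]>=p[:,0].max()-1];tip=(rows[:,1].mean(),p[:,0].max()+1.)
d=(g[...,2]<125)&(g[...,1]<60);d[:55]=0;d[142:]=0;d[:,:240]=0;d[:,310:]=0
pl=np.argwhere(d).astype(np.float32)[:,::-1]
pts=pl[pl[:,0]>267]; 
c=cv2.minEnclosingCircle(pl);print("circ",c)
P=onz(w,267.3,99.3,.05);print("plate",P,onz(w,*c[0],.05),"tip",tip)
for z in(.094,.096,.098,.1,.102,.104):
    q=onz(w,*tip,z);print(z,q.round(4),np.hypot(*(q-P)[:2]).round(4),proj(a,q),proj(b,q))
# brass bbox in scene & top
for c_,(r0,r1,c0,c1) in((a,(100,140,300,345)),(b,(190,220,95,140))):
    g=cv2.cvtColor(c_["frame"],cv2.COLOR_RGB2HSV);m=(g[...,0]>10)&(g[...,0]<30)&(g[...,1]>90)&(g[...,2]>90)
    q=np.argwhere(m[r0:r1,c0:c1])+[r0,c0];print("brass rc",q.min(0),q.max(0),q.mean(0))
    for x in range(q[:,1].min(),q[:,1].max()+1):
        k=q[q[:,1]==x,0];
        if len(k):print(x,k.min(),k.max(),end="; ")
    print()
E
```

```text
circ ((266.5, 99.5), 41.188690185546875)
plate [0.51303847 0.16661082 0.05      ] [0.51214432 0.16639522 0.05      ] tip (np.float64(271.5), np.float64(26.0))
0.094 [0.5144 0.2283 0.094 ] 0.0617 (np.float64(317.620337223924), np.float64(124.28592336564441)) (np.float64(122.05462303836532), np.float64(202.9932523195662))
0.096 [0.5143 0.2277 0.096 ] 0.0611 (np.float64(317.5416446216196), np.float64(123.64286598597721)) (np.float64(121.98556571373311), np.float64(202.99224124253462))
0.098 [0.5142 0.2272 0.098 ] 0.0606 (np.float64(317.4627329131836), np.float64(122.99801812269784)) (np.float64(121.91620441918667), np.float64(202.9912257150409))
0.1 [0.5141 0.2267 0.1   ] 0.0601 (np.float64(317.38360118224483), np.float64(122.35137228743685)) (np.float64(121.84653714332069), np.float64(202.99020570763605))
0.102 [0.514  0.2261 0.102 ] 0.0595 (np.float64(317.3042485073148), np.float64(121.70292095000814)) (np.float64(121.7765618569444), np.float64(202.98918119061034))
0.104 [0.5139 0.2256 0.104 ] 0.059 (np.float64(317.2246739617523), np.float64(121.05265653811675)) (np.float64(121.70627651288456), np.float64(202.98815213399078))
brass rc [116 317] [123 329] [119.73333333 322.85      ]
317 118 121; 318 117 122; 319 118 122; 320 118 122; 321 119 122; 322 119 123; 323 119 123; 324 119 122; 325 119 122; 326 118 121; 327 117 121; 328 116 120; 329 116 119; 
brass rc [198 102] [207 122] [203.56989247 114.21505376]
102 206 206; 103 206 207; 104 198 207; 105 198 207; 106 198 207; 107 206 207; 108 206 207; 109 206 207; 110 199 207; 111 199 207; 112 199 207; 113 199 207; 114 199 207; 115 199 207; 116 199 207; 117 199 207; 118 200 206; 119 201 206; 120 201 205; 121 202 205; 122 202 205;
```

step_arm(gripper=[-1, -1, -1, -1, -1, -1, -1, -1, -1, -1], linear=[[0.014, 0.369, 0.1], [0.014, 0.369, 0.1], [0.014, 0.369, 0.1], [0.014, 0.369, 0.1], [0.014, 0.369, 0.1], [0.014, 0.369, 0.1], [0.014, 0.369, 0.1], [0.014, 0.369, 0.1], [0.014, 0.369, 0.1], [0.014, 0.369, 0.1]], delta_rot=[[0, 0, 35], [0, 0, 35], [0, 0, 35], [0, 0, 35], [0, 0, 35], [0, 0, 35], [0, 0, 35], [0, 0, 35], [0, 0, 35], [0, 0, 35]])

```text
time: 3.15
eef_pos: [0.5154, -0.287, 0.1521]
tcp_rot: [0.954, -0.299, 0.0, 0.0]
contact_force: [-0.8, -0.1, -0.5]
opening: 0.999
```

```bash
python3 - <<'E'
from h import *
import pickle
w=cam("wrist");save(w,"pics/e.png",1.5);pickle.dump(w,open("w2.pkl","wb"))
s=ctrl.get_state();print(s["eef_pos"],s["tcp_rot"],proj(w,[.5138,-.2874,.07]))
g=cv2.cvtColor(w["frame"],cv2.COLOR_RGB2HSV);m=(g[...,1]<40)&(g[...,2]>150)
n,l,st,c=cv2.connectedComponentsWithStats(m.astype(np.uint8))
for i in range(1,n):
    if st[i,4]>400: print(c[i],st[i],onz(w,*c[i],.07))
a,b=pickle.load(open("c0.pkl","rb"))
print("post top",proj(a,[.5145,.2535,.125]),[proj(a,[.5145,.2535,z]) for z in(.094,.099,.104)],"plate",proj(a,[.512,.165,.05]))
cv2.imwrite("pics/f.png",cv2.resize(a["frame"][100:170,270:350,::-1],(640,560),interpolation=cv2.INTER_NEAREST))
E
```

```text
[ 0.51533347 -0.28717906  0.1520218 ] [ 9.54171092e-01 -2.99261218e-01  4.74887381e-04  1.55686718e-04] (np.float64(253.80702436587805), np.float64(203.58382540398497))
[497.34584209  52.68838187] [ 474    0   38  138 3331] [ 0.71823171 -0.29460943  0.07      ]
[40.74977252 30.2766151 ] [  23   11   36   40 1099] [ 0.46464642 -0.1008998   0.07      ]
[88.18446602 47.53536755] [ 67  26  39  41 721] [ 0.48397338 -0.12757346  0.07      ]
[458.47276107 238.10063046] [  365   155   147   155 12372] [ 0.63616924 -0.40919115  0.07      ]
[254.76428571 201.7032967 ] [ 231  178   49   48 1820] [ 0.51533091 -0.28654947  0.07      ]
[ 52.23679895 251.24051602] [   0  207  127  104 9147] [ 0.35107911 -0.22484657  0.07      ]
[309.72846535 305.56955446] [ 233  271  126   67 4040] [ 0.50039895 -0.39324619  0.07      ]
[171.21641791 317.94626866] [154 296  39  42 670] [ 0.39148743 -0.33284441  0.07      ]
[ 79.74066986 370.56172249] [  54  352   49   32 1045] [ 0.28327793 -0.32850234  0.07      ]
[431.83714286 370.53333333] [ 409  352   49   32 1050] [ 0.55785084 -0.52039591  0.07      ]
post top (np.float64(323.7014746744487), np.float64(110.06512491693795)) [(np.float64(322.6537433590871), np.float64(121.03680738130618)), (np.float64(322.8203493104695), np.float64(119.29213528031909)), (np.float64(322.9878613217367), np.float64(117.53797505847139))] plate (np.float64(302.4640876603351), np.float64(148.16410838031538))
```

View pics/e.png

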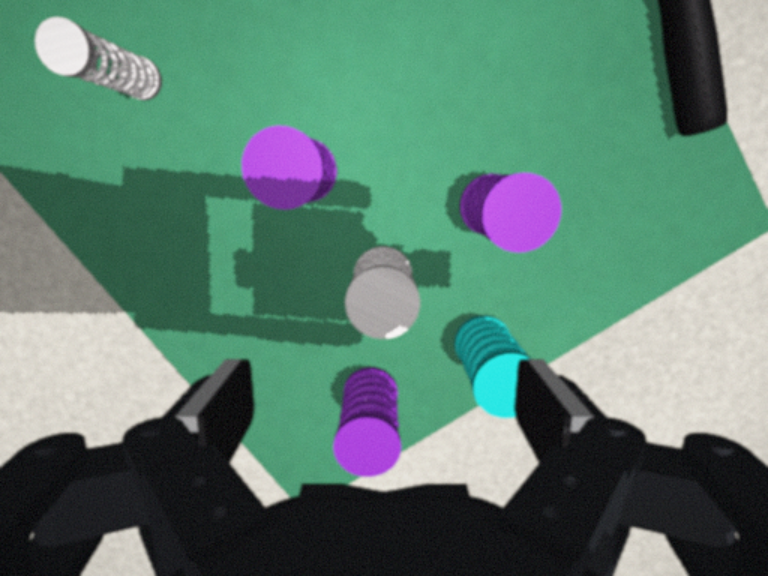

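View pics/f.png

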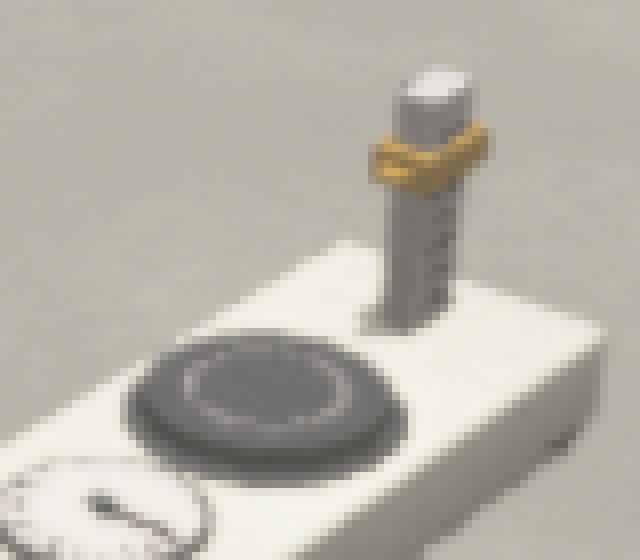

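Wrist view: the target top is at (382,302), right under the TCP and clear of its neighbours. In the scene crop the post top and plate match their projections to within about 0.5 px. The brass collar at (480,140) in the crop gives a marker height of about 0.102–0.104. Descending to grip.

step_arm(gripper=[-1, -1, -1, -1, 1, 1, 1, 1, 1, 1, 1, 1], linear=[[0, 0, 0.04], [0, 0, 0.08], [0, 0, 0.112], [0, 0, 0.112], [0, 0, 0.112], [0, 0, 0.112], [0, 0, 0.112], [0, 0, 0.112], [0, 0, 0.112], [0, 0, 0.112], [0, 0, 0.112], [0, 0, 0.112]], delta_rot=[[0, 0, 0], [0, 0, 0], [0, 0, 0], [0, 0, 0], [0, 0, 0], [0, 0, 0], [0, 0, 0], [0, 0, 0], [0, 0, 0], [0, 0, 0], [0, 0, 0], [0, 0, 0]], grip_force=25)

```text
time: 4.7
eef_pos: [0.5153, -0.2888, 0.0397]
tcp_rot: [0.954, -0.3, 0.001, 0.0]
contact_force: [1.7, -1.1, 2.0]
opening: 0.457
```

step_arm(gripper=[1, 1, 1, 1, 1, 1, 1, 1, 1, 1, 1, 1, 1, 1, 1, 1, 1, 1, 1, 1], linear=[[0, 0, -0.02], [0, 0, -0.06], [0, 0, -0.1], [0, 0, -0.12], [-0.01, -0.014, -0.12], [-0.03, -0.042, -0.12], [-0.055, -0.077, -0.12], [-0.08, -0.113, -0.12], [-0.105, -0.148, -0.12], [-0.13, -0.183, -0.12], [-0.155, -0.218, -0.12], [-0.18, -0.253, -0.12], [-0.205, -0.288, -0.12], [-0.23, -0.324, -0.12], [-0.25, -0.352, -0.12], [-0.26, -0.366, -0.12], [-0.263, -0.37, -0.12], [-0.263, -0.37, -0.12], [-0.263, -0.37, -0.12], [-0.263, -0.37, -0.12]], delta_rot=[[0, 0, 0], [0, 0, 0], [0, 0, 0], [0, 0, 0], [0, 0, -2], [0, 0, -5], [0, 0, -8], [0, 0, -11], [0, 0, -14], [0, 0, -17], [0, 0, -20], [0, 0, -23], [0, 0, -26], [0, 0, -29], [0, 0, -32], [0, 0, -34], [0, 0, -35], [0, 0, -35], [0, 0, -35], [0, 0, -35]])

```text
time: 7.2
eef_pos: [0.5113, 0.1647, 0.1594]
tcp_rot: [1.0, -0.0, 0.0, 0.0]
contact_force: [-0.5, 0.5, -1.1]
opening: 0.459
```

```bash
python3 - <<'E'
from h import *
import pickle
a=cam("scene");w=cam("wrist");b=cam("top")
s=ctrl.get_state();print(s["eef_pos"],s["tcp_rot"],s["opening"],s["contact_force"])
A=cv2.resize(a["frame"][60:180,240:360,::-1],(400,400));W=cv2.resize(w["frame"][:,:,::-1],(400,300));W=cv2.copyMakeBorder(W,0,100,0,0,0)
cv2.imwrite("pics/g.png",np.hstack([A,W]))
E
```

```text
[0.51129313 0.16504079 0.15940394] [9.99999993e-01 1.04204443e-04 4.89553223e-05 2.34941843e-05] 0.4569959327193929 [-0.70367884  0.42594583 -2.38337437]
```

View pics/g.png

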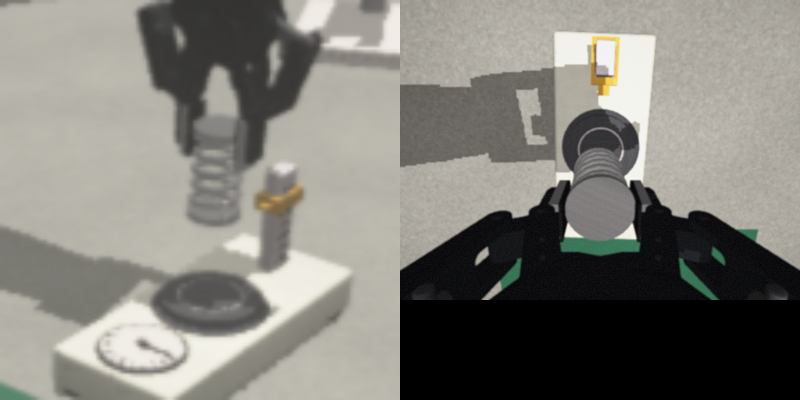

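The left panel shows the spring held upright over the plate, and the wrist panel shows it centred in the jaws. Lowering onto the plate.

step_arm(gripper=[1, 1, 1, 1, 1, 1, 1, 1], linear=[[0, 0, 0.02], [0, 0, 0.04], [0, 0, 0.055], [0, 0, 0.063], [0, 0, 0.067], [0, 0, 0.069], [0, 0, 0.07], [0, 0, 0.07]], delta_rot=[[0, 0, 0], [0, 0, 0], [0, 0, 0], [0, 0, 0], [0, 0, 0], [0, 0, 0], [0, 0, 0], [0, 0, 0]])

```text
time: 8.35
eef_pos: [0.5113, 0.1656, 0.0899]
tcp_rot: [1.0, 0.001, 0.0, -0.0]
contact_force: [-2.4, 0.9, 1.9]
opening: 0.456
```

step_arm(gripper=[-0.1, -0.2, -0.4, -0.7, -1, -1, -1, -1], linear=[[0, 0, 0], [0, 0, 0], [0, 0, 0], [0, 0, 0], [0, 0, 0], [0, 0, 0], [0, 0, 0], [0, 0, 0]], delta_rot=[[0, 0, 0], [0, 0, 0], [0, 0, 0], [0, 0, 0], [0, 0, 0], [0, 0, 0], [0, 0, 0], [0, 0, 0]])

```text
time: 9.35
eef_pos: [0.5111, 0.1655, 0.0893]
tcp_rot: [1.0, 0.001, -0.0, 0.0]
contact_force: [-0.1, 1.3, 0.4]
opening: 0.998
```

step_arm(gripper=[-1, -1, -1, -1, -1, 0.5, 1, 1, 1, 1, 1, 1], linear=[[0, 0, -0.01], [0, 0, -0.03], [0, 0, -0.06], [0, 0, -0.09], [0, 0, -0.1], [0, 0, -0.1], [0, 0, -0.1], [0, 0, -0.1], [0, 0, -0.1], [0, 0, -0.1], [0, 0, -0.1], [0, 0, -0.1]], delta_rot=[[0, 0, 0], [0, 0, 0], [0, 0, 0], [0, 0, 0], [0, 0, 0], [0, 0, 0], [0, 0, 0], [0, 0, 0], [0, 0, 0], [0, 0, 0], [0, 0, 0], [0, 0, 0]])

```text
time: 10.85
eef_pos: [0.5112, 0.1655, 0.1894]
tcp_rot: [1.0, 0.001, 0.0, 0.0]
contact_force: [-0.3, 1.0, -0.2]
opening: -0.0
```

```bash
python3 - <<'E'
from h import *
import pickle
a=cam("scene");w=cam("wrist")
s=ctrl.get_state();print(s["time"],s["eef_pos"],s["opening"],s["contact_force"])
A=cv2.resize(a["frame"][60:180,240:360,::-1],(400,400));W=cv2.resize(w["frame"][:,:,::-1],(400,300));W=cv2.copyMakeBorder(W,0,100,0,0,0)
cv2.imwrite("pics/i.png",np.hstack([A,W]))
print("wrist proj of (.512,.165,.12)",proj(w,[.512,.165,.12]),proj(a,[.512,.165,.12]))
g=cv2.cvtColor(w["frame"],cv2.COLOR_RGB2HSV);m=(g[...,1]<40)&(g[...,2]>110)
n,l,st,c=cv2.connectedComponentsWithStats(m.astype(np.uint8))
for i in range(1,n):
    if st[i,4]>600: print(c[i],st[i],onz(w,*c[i],.12))
E
```

```text
10.95 [0.51121147 0.16550652 0.18938932] 0.004212457577123544 [-0.14896162 -0.25201908 -0.21448731]
wrist proj of (.512,.165,.12) (np.float64(256.28811316308526), np.float64(207.0927542204366)) (np.float64(304.13905194480367), np.float64(123.14038174311148))
[276.66311551 145.98533629] [     0      0    512    351 123434] [0.52661067 0.21101138 0.12      ]
[261.88098318  81.36351876] [252  63  21  39 773] [0.51572393 0.2545294  0.12      ]
[170.41019956 143.62638581] [ 151  110   42   71 1804] [0.45033575 0.21265592 0.12      ]
```

View pics/i.png

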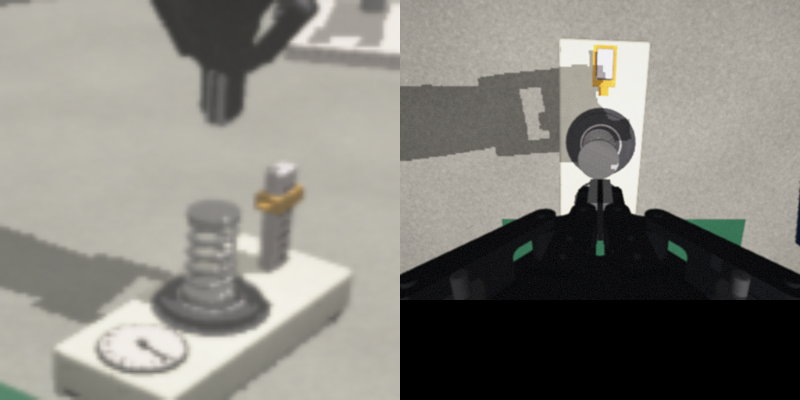

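The spring is standing upright in the plate's inner ring: disc at (213,213) in the left panel, (598,158) in the wrist panel. The shut fingers are above it. Pressing slowly.

step_arm(gripper=[1, 1, 1, 1, 1, 1, 1, 1, 1, 1, 1, 1, 1, 1], linear=[[0, 0, 0.03], [0, 0, 0.055], [0, 0, 0.063], [0, 0, 0.067], [0, 0, 0.07], [0, 0, 0.073], [0, 0, 0.076], [0, 0, 0.079], [0, 0, 0.082], [0, 0, 0.085], [0, 0, 0.087], [0, 0, 0.0875], [0, 0, 0.0875], [0, 0, 0.0875]], delta_rot=[[0, 0, 0], [0, 0, 0], [0, 0, 0], [0, 0, 0], [0, 0, 0], [0, 0, 0], [0, 0, 0], [0, 0, 0], [0, 0, 0], [0, 0, 0], [0, 0, 0], [0, 0, 0], [0, 0, 0], [0, 0, 0]])

```text
time: 12.7
eef_pos: [0.5121, 0.1656, 0.1031]
tcp_rot: [1.0, 0.001, 0.001, -0.0]
contact_force: [-0.9, 0.5, 8.0]
opening: -0.002
```

```bash
python3 - <<'E'
from h import *
a=cam("scene");w=cam("wrist")
s=ctrl.get_state();print(s["time"],s["eef_pos"],s["contact_force"])
A=cv2.resize(a["frame"][90:170,280:360,::-1],(480,480),interpolation=3);W=cv2.resize(w["frame"][60:300,190:350,::-1],(320,480))
cv2.imwrite("pics/j.png",np.hstack([A,W]))
for z in(.094,.098,.102,.106):print(z,(np.array(proj(a,[.512,.165,z]))-[280,90])*6,(np.array(proj(a,[.514,.227,z]))-[280,90])*6)
E
```

```text
12.8 [0.51209597 0.16563924 0.10309823] [-1.33999614 -0.68243468  6.76155978]
0.094 [141.00767213 256.01173737] [223.320267   206.47259515]
0.098 [141.58896724 247.32727164] [224.06084509 198.00956747]
0.102 [142.17293217 238.6029192 ] [224.80469479 189.50915318]
0.106 [142.75958535 229.83840463] [225.55183782 180.97110398]
```

View pics/j.png

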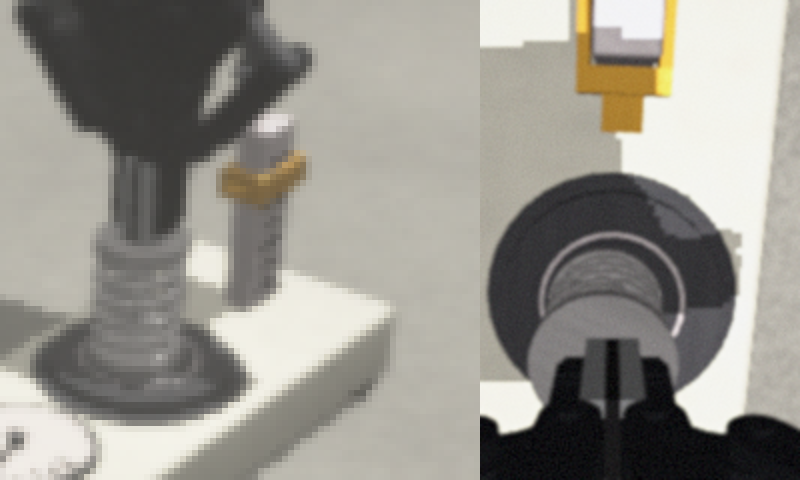

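```bash
python3 - <<'E'
from h import *
w=cam("wrist");o,d=ray(w,256,192);print(o)
g=cv2.cvtColor(w["frame"],cv2.COLOR_RGB2HSV);m=(g[...,0]>12)&(g[...,0]<32)&(g[...,1]>130)&(g[...,2]>80);m[200:]=0
p=np.argwhere(m);r=p[:,0].max();q=p[p[:,0]>r-4];tw=np.ptp(q[:,1])+1
print("tip",q[:,1].mean(),r+1,"width",tw,"collar w",np.ptp(p[:,1])+1,np.argwhere(m[:,:])[:,0].min())
P=(onz(w,244+7,106+0,.0475));print([onz(w,253,y,.0475)[1].round(4) for y in(146,271)],[onz(w,x,207,.0475)[0].round(4) for x in(194,317.5)])
for z in(.094,.098,.102,.106):print(z,onz(w,q[:,1].mean(),r+1,z))
E
```

```text
[0.51214671 0.23124269 0.24527677]
tip 260.27142857142854 126 width 19 collar w 53 17
[np.float64(0.2124), np.float64(0.1189)] [np.float64(0.4687), np.float64(0.5565)]
0.094 [0.5147411  0.22685969 0.094     ]
0.098 [0.5146725  0.22697559 0.098     ]
0.102 [0.5146039  0.22709148 0.102     ]
0.106 [0.5145353  0.22720737 0.106     ]
```

The pointer tip is at y 0.227, which puts the centre line at y 0.166, under the TCP. The scene view gives a marker height of about 0.103–0.104; the weaker wrist estimate gives about 0.099. I'll settle at 0.102, which is within tolerance of both, and hold.

step_arm(gripper=[1, 1, 1, 1, 1, 1, 1, 1, 1, 1, 1, 1, 1, 1, 1, 1, 1, 1, 1, 1], linear=[[0, 0, 0.001], [0, 0, 0.001], [0, 0, 0.001], [0, 0, 0.001], [0, 0, 0.001], [0, 0, 0.001], [0, 0, 0.001], [0, 0, 0.001], [0, 0, 0.001], [0, 0, 0.001], [0, 0, 0.001], [0, 0, 0.001], [0, 0, 0.001], [0, 0, 0.001], [0, 0, 0.001], [0, 0, 0.001], [0, 0, 0.001], [0, 0, 0.001], [0, 0, 0.001], [0, 0, 0.001]], delta_rot=[[0, 0, 0], [0, 0, 0], [0, 0, 0], [0, 0, 0], [0, 0, 0], [0, 0, 0], [0, 0, 0], [0, 0, 0], [0, 0, 0], [0, 0, 0], [0, 0, 0], [0, 0, 0], [0, 0, 0], [0, 0, 0], [0, 0, 0], [0, 0, 0], [0, 0, 0], [0, 0, 0], [0, 0, 0], [0, 0, 0]])

```text
time: 15.35
eef_pos: [0.5121, 0.1656, 0.1022]
tcp_rot: [1.0, 0.001, 0.001, -0.0]
contact_force: [-0.3, -0.7, 7.1]
opening: 0.003
```

step_arm(gripper=[1, 1, 1, 1, 1, 1, 1, 1, 1, 1, 1, 1, 1, 1, 1, 1, 1], linear=[[0, 0, -0.003], [0, 0, -0.006], [0, 0, -0.009], [0, 0, -0.012], [0, 0, -0.015], [0, 0, -0.018], [0, 0, -0.021], [0, 0, -0.025], [0, 0, -0.035], [0, 0, -0.06], [0, 0, -0.09], [0, 0, -0.12], [0, 0, -0.13], [0, 0, -0.13], [0, 0, -0.13], [0, 0, -0.13], [0, 0, -0.13]], delta_rot=[[0, 0, 0], [0, 0, 0], [0, 0, 0], [0, 0, 0], [0, 0, 0], [0, 0, 0], [0, 0, 0], [0, 0, 0], [0, 0, 0], [0, 0, 0], [0, 0, 0], [0, 0, 0], [0, 0, 0], [0, 0, 0], [0, 0, 0], [0, 0, 0], [0, 0, 0]])

```text
time: 17.48
eef_pos: [0.5108, 0.1655, 0.2298]
tcp_rot: [1.0, 0.001, -0.001, 0.0]
contact_force: [0.3, 0.3, -0.2]
opening: 0.001
```

```bash
python3 - <<'E'
from h import *
a=cam("scene");w=cam("wrist")
s=ctrl.get_state();print(s["time"],s["eef_pos"],s["contact_force"])
A=cv2.resize(a["frame"][90:170,265:345,::-1],(480,480),interpolation=3);W=cv2.resize(w["frame"][60:300,180:340,::-1],(320,480))
cv2.imwrite("pics/k.png",np.hstack([A,W]))
print((np.array(proj(a,[.512,.166,.12]))-[265,90])*6,(np.array(proj(w,[.512,.166,.12]))-[180,60])*2+[480,0])
E
```

```text
17.575 [0.51100374 0.1655169  0.23032437] [-0.09136289 -0.83802613 -0.34170296]
[236.16532926 198.01624394] [633.37384733 264.68635206]
```

View pics/k.png

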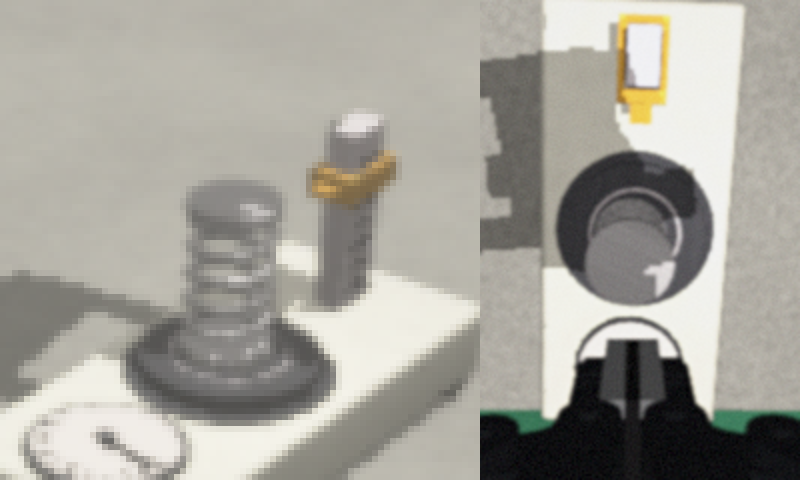

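The spring stands upright and centred at full height: disc at (236,198) in the left panel, as projected, and at (630,262) in the wrist panel. The arm is clear. Handing in.

```bash
python3 -c "
from plant import ctrl
print(ctrl.sign_off())"
```

```text
the job is handed in; nothing more can be done
None
```

I stood the wide, tall steel spring on the tester plate, pressed it to about the marker's height for just over 2 s, and let it come back up. I then handed the job in at about 17.6 s of the 58 s allowed; no verdict was reported.

- **Placing:** I released the spring at about (0.511, 0.166). The plate's centre measured about (0.512, 0.166), so it is roughly 1 mm off centre. The picture after release showed it upright and free.
- **Pressing:** The shut fingers held the top at 0.103 m for about 0.5 s, then at 0.102 m for about 2.5 s, with roughly 7–8 N at the wrist. That should put about 1 rad on the dial. I did not read the needle while pressing. The spring was about 54 mm tall, well above solid.
- **Last checks:** The final picture shows the spring at full height, upright and centred, with the fingers about 0.11 m above it.
- **Disagreement:** The two estimates of the marker's height did not match. The scene view gave about 0.103–0.104 m and the weaker wrist view about 0.096–0.099 m. I chose 0.102 m because it is within 6 mm of both.

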